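# Bring the red beads round and pop their push-to-open lid

### The arm

A 6-joint arm with a two-finger parallel gripper is mounted at the origin on the work surface. World frame = base frame: x ahead of the robot, y to its left, z up, the work surface at z = 0. Lengths are in m, angles in rad, forces in N, time in s.
With the tool pointing down it reaches from about 0.3 to 0.875 m from the base axis. Payload 6.4 kg.
Tool frame: the origin (TCP) lies at the very end of the fingers, on their centre line; the grasp point (between the pads) lies manip.tcp_to_grasp behind it (manip.tcp_to_grasp is the distance from the TCP to the grasp point, in m); z points along the fingers, y is the line along which they close (so a half turn about z gives the same grasp; the last joint's range is limited). The gripper opens to 85 mm and grips with 20 to 120 N. Pads are 22 mm wide; open, the fingers measure 114 mm over their backs; the gripper's body (76 mm by 85 mm) begins 54 mm behind the grasp point. The pads swing forward as they close: fully open they stand 13 mm farther back than shut.
Start: joints at [-1.462, 0.181, 1.607, -0, 1.354, -0.206], TCP at [0.178, -0.547, 0.203] pointing down, gripper open.
Joint ranges: [-2.99, 2.99], [-0.89, 2.07], [0.3, 2.58], [-1.14, 4.28], [0, 2.63], [-3.12, 3.12]. Speed limits (rad/s): [2.57, 2.57, 3.01, 3.14, 3.14, 3.14].

### API

Orientations are given as a rotation vector (axis times angle).
In Python, from bench import telemetry, viewer, ticket, manip gives the robot as it stands.
- The arm moves only by the tool step_arm, never from a script. Its argument "targets" is a list that holds one entry, the list of rows, each a list of 7 numbers: the finger opening in cm, from 0 to 8.54, then the shift along the world's x, y, z in cm, then the turn, a rotation vector about the world's x, y, z in degrees. A call has 1 to 12 rows; each row shifts and turns the commanded pose from where the row before left it; what a row does not reach is not made up. A row lasts 1/10 s, in which the tool goes at most 50 mm and 8.59 degrees, less where a joint would pass 70% of its speed; a pose out of reach is approached as far as the arm can. A call is refused whole if a number of a shift passes 5 or a number of a turn 8.59, either way. A call with a gripper value outside its range is refused whole. The fingers move at their own pace and stop on an object; "squeeze" is the grip in N (left out, the last holds). Time passes only in rows, so rows that do not move let the fingers close. It gives the time, the measured TCP pose, the force, the opening and the grip force at its end, in the units of the state.
- telemetry.get_obs(): the state, without advancing time (a new reading comes with each control period).
- viewer.get_image(name): name is "side" or "top"; returns the picture (384x512x3 uint8, red, green, blue); there is no depth.
- viewer.camera_params(name): a dict with "intrinsics" (3x3 intrinsics, pixels), "extrinsics" (4x4, takes a point from world to camera coordinates). Camera axes: x right, y down, z forward; pixel columns grow to the right and rows downward; lengths in m; the calibration is good to about 2 mm. A picture is of the moment at which its call begins. camera_params takes no time and is no camera call.
- ticket.hand_in(): hands the job in; it is judged then, once.
The state is a dict: "time_s": time; "qpos": joint angles; "joint_vel": joint speeds; "tau": joint torques, N m; "ee_pos": TCP position; "ee_rot": TCP orientation; "wrist_force": force on the tool from outside, world axes, zero at the start; "ft_torque": the same for the moment, N m; "finger_gap": opening from 0.0 (shut) to 1.0 (fully open); "grip_force": force on a finger pad.
Only numpy, scipy, OpenCV 4.12 (cv2) and the standard library are available. Lean on these libraries where they do the work, as an engineer would, in place of code of your own. Each camera call takes 0.05 s, during which the arm holds its last target. There are 200 camera calls.

### The job

Open up the red beads on the bead carousel: with a light fingertip against the bins, push the turntable round until the red-bead bin points at the steel measuring tray, and only then press down the red pad at the outer end of its lid so that the catch lets go and the spring leaves the lid standing ajar. Touch and push only: do not grip or lift any of it or raise the lid further by hand, keep the other three lids shut, and leave the stand, the tray and the other things on the table where they are.

Things in the scene. Friction and masses are not known exactly. Their poses are not given: they have to be found in the camera images.
- stand: Loose round black stand of the carousel, 236 mm across, 22 mm high, about 2.6 kg, on four rubber feet that grip the table; origin at the centre of its underside, on the table, z up.
- carousel (a joint): Turntable angle on the stand, rad, anticlockwise positive seen from above, free all round both ways; light friction (about 1 N at a bin), stops where it is left. Slate-blue disc 304 mm across, its top 34 mm above the table, with four clear bins full of beads, a right angle apart; between neighbours a right-angled gap, open down to the disc, wide enough for closed fingers.
- carousel_axis (a point): Turntable frame on its vertical turning axis, 24 mm above the table, turning with it: z up, x outward along the middle of the red bin, y blue bin, -x yellow, -y green. Each bin is 70 mm wide, from 48 to 132 mm from the axis, 34 to 86 mm above the table; a black latch housing 26 mm wide on its outer wall reaches out to 151 mm.
- red_pad (a point): Press point on top of the red pad, the 20 mm deep, 74 mm wide strip across the outer end of the red bin's clear lid (other lids: pads in their bead colours). Shut: 140 mm from the axis, 97 mm above the table. Pressed about 2.5 mm down, with some 4 N, the catch lets go; firm stop 4 to 5 mm down. When the finger is taken away the spring lifts the lid ajar.
- lid_red (a joint): Red lid's hinge angle, rad: 0 shut, negative pressed in (to -0.055), positive open. Its hinge lies across the bin's inner end, 50 mm from the axis, 94 mm above the table. Released, the spring leaves it at about 0.5 and no catch holds it any more.
- lid_blue (a joint): The same for the lid of the blue-bead bin; 0 shut.
- lid_yellow (a joint): The same for the lid of the yellow-bead bin; 0 shut.
- lid_green (a joint): The same for the lid of the green-bead bin; 0 shut.
- tray_mid (a point): Centre of the shallow loose stainless steel measuring tray, 95 by 140 mm and 18 mm high, with dark graduation marks on its floor; this point is 9 mm above the table. It stands to the left or to the right of the carousel, about 250 mm from the axis.
- float: Loose red barrel float with a white band, 64 mm across, 70 mm high, standing on end; origin at the centre of its underside.
- ashtray: Loose white ceramic ashtray holding brass swivels, 120 mm across, 34 mm high; origin at the centre of its underside.
- reel_cover: Loose grey plastic reel side cover, 92 mm across, 25 mm high; origin at the centre of its underside.
- line_spool: Loose spool of pale blue fishing line, 72 mm across, 40 mm high; origin at the centre of its underside.
- shot_jar: Loose small jar with a yellow cap, 52 mm across, 60 mm high; origin at the centre of its underside.
- pliers: Loose small blue-handled long-nose pliers lying flat, 147 mm long, 12 mm high; origin on the table under the pivot, x towards the jaws.
Mind the look-alikes: they are no part of the job. Leave any yellow look-alike of the part that bears tray_mid alone.

How it is judged:
By the outcome, as a careful person would: the job done as asked, in the order asked, and still so for the second after the job is handed in, with the robot touching nothing.
It also fails if it takes over 58 s, if anything falls off the work surface, if the arm or the gripper's body presses on something with over 40 N, if the wrist force passes 120 N, or if a joint passes its speed limit or range.

## Working session

There is one attempt and no reset: what is moved stays moved. The work goes in short steps, Python scripts to look and compute and a tool call to move; the robot and the scene stay as the last step left them, time stands still between calls to the robot, and variables do not carry over. Pictures are saved under pics/ and viewed, at most 10 in all, crops included, and the job is handed in when it is done.

Besides the shell and the picture viewer there is one more tool, called after ">>>" as name(argument=value, ...) on one line, values as JSON. step_arm: Moves the arm, as the interface text tells. Its arguments: {"type":"object","properties":{"targets":{"type":"array"},"squeeze":{"type":"number"}},"required":["targets"]}

```bash
mkdir -p pics; python3 - <<'E'
from bench import telemetry, viewer, manip
import cv2,numpy as np
for n in("top","side"):
    cv2.imwrite(f"pics/{n}0.png",cv2.cvtColor(viewer.get_image(n),cv2.COLOR_RGB2BGR))
    p=viewer.camera_params(n);print(n,np.round(p["intrinsics"],1).tolist(),np.round(p["extrinsics"],3).tolist())
o=telemetry.get_obs();print(o,manip.tcp_to_grasp)
E
```

```text
top [[475.7, 0.0, 254.2], [0.0, 475.7, 192.8], [0.0, 0.0, 1.0]] [[-0.018, -1.0, -0.021, 0.015], [-0.983, 0.021, -0.183, 0.525], [0.184, 0.017, -0.983, 1.614], [0.0, 0.0, 0.0, 1.0]]
side [[375.7, 0.0, 249.8], [0.0, 375.7, 189.2], [0.0, 0.0, 1.0]] [[-0.984, -0.177, -0.01, 0.501], [-0.125, 0.732, -0.67, 0.148], [0.126, -0.658, -0.742, 1.416], [0.0, 0.0, 0.0, 1.0]]
{'time_s': 0.1, 'qpos': array([-1.46231028e+00,  1.81450014e-01,  1.60792606e+00, -9.85185104e-06,
        1.35379614e+00, -2.06324206e-01]), 'joint_vel': array([-0.00035345, -0.00201411, -0.00146707,  0.00060558,  0.0008103 ,
        0.00021913]), 'tau': array([ 6.10308362e-04, -4.45876801e+01, -3.52239740e+01, -2.12928867e-04,
        4.03755228e-03,  1.08330232e-05]), 'ee_pos': array([ 0.17798044, -0.5461865 ,  0.20257496]), 'ee_rot': array([-3.10119514e+00, -4.92219240e-01, -1.06183440e-04]), 'wrist_force': array([0.14321323, 0.070441  , 0.52066993]), 'ft_torque': array([ 0.02875401, -0.01993816, -0.02657362]), 'grip_force': 0.0, 'finger_gap': 1.0013352809024016} 0.0187
```

View pics/top0.png

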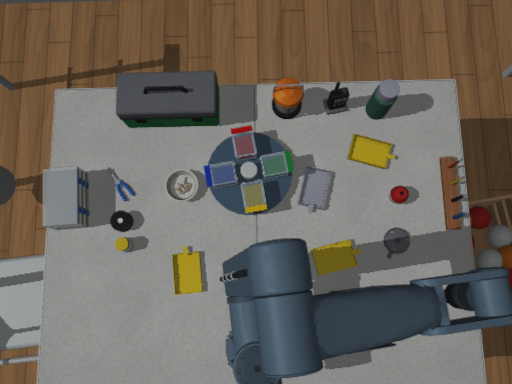

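View pics/side0.png

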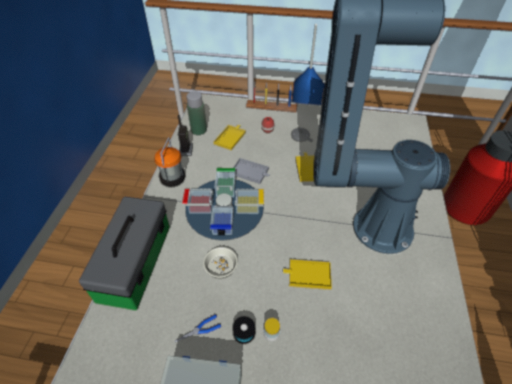

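The top view shows the carousel hub at about (249,171). The red pad is at (242,130), pointing ahead; green is right, blue left and yellow towards the robot. The steel tray is at (316,188), so red has to turn clockwise by about 100°. Next I'll measure it.

```bash
cat > h.py <<'E'
from bench import telemetry, viewer, manip
import cv2,numpy as np
def grab(n,name=None):
    im=viewer.get_image(n)
    if name: cv2.imwrite(f"pics/{name}.png",cv2.cvtColor(im,cv2.COLOR_RGB2BGR))
    return im
def cast(n,uv,z):
    p=viewer.camera_params(n);K=p["intrinsics"];T=np.array(p["extrinsics"]);R=T[:3,:3];t=T[:3,3]
    c=-R.T@t; d=R.T@np.linalg.solve(K,[uv[0],uv[1],1]); return c+d*(z-c[2])/d[2]
def project(n,P):
    p=viewer.camera_params(n);T=np.array(p["extrinsics"]);q=p["intrinsics"]@(T[:3,:3]@P+T[:3,3]);return q[:2]/q[2]
def pads(im,n="top",ctr=(249,171),r=52,z=.097):
    hsv=cv2.cvtColor(im,cv2.COLOR_RGB2HSV);H,S,V=cv2.split(hsv)
    yy,xx=np.mgrid[:384,:512];roi=np.hypot(xx-ctr[0],yy-ctr[1])<r
    out={}
    for k,(a,b) in dict(red=(-8,8),yellow=(20,33),green=(45,85),blue=(108,128)).items():
        h=H.astype(int); h=np.where(h>170,h-180,h)
        m=((h>=a)&(h<=b)&(S>190)&(V>70)&roi).astype(np.uint8)
        nn,l,s,c=cv2.connectedComponentsWithStats(m)
        if nn<2: continue
        i=1+np.argmax(s[1:,4]); out[k]=(s[i,4],c[i],cast(n,c[i],z))
    return out
E
python3 - <<'E'
from h import *
im=cv2.cvtColor(cv2.imread("pics/top0.png"),cv2.COLOR_BGR2RGB)
for k,v in pads(im).items(): print(k,v[0],v[1].round(1),v[2].round(4))
crop=im[110:230,180:350]
cv2.imwrite("pics/crop0.png",cv2.cvtColor(cv2.resize(crop,None,fx=4.5,fy=4.5,interpolation=cv2.INTER_CUBIC),cv2.COLOR_RGB2BGR))
hsv=cv2.cvtColor(im,cv2.COLOR_RGB2HSV)
print(hsv[180:200:5,308:330:4].tolist(), hsv[200,345])
E
```

```text
red 80 [240.8 129.6] [0.7403 0.0466 0.097 ]
yellow 107 [255.8 208.3] [ 0.4624 -0.0005  0.097 ]
green 56 [288.2 159.7] [ 0.6285 -0.1147  0.097 ]
blue 85 [207.7 175.9] [0.5779 0.1619 0.097 ]
[[[115, 25, 130], [118, 25, 134], [115, 25, 133], [113, 25, 134], [115, 25, 132], [115, 24, 127]], [[113, 25, 131], [115, 25, 133], [115, 25, 134], [113, 25, 131], [115, 25, 132], [117, 23, 113]], [[114, 27, 132], [115, 25, 131], [115, 23, 131], [113, 25, 130], [113, 26, 116], [115, 14, 110]], [[115, 23, 132], [113, 25, 130], [115, 26, 129], [115, 24, 129], [113, 26, 129], [60, 3, 91]]] [ 40   5 144]
```

View pics/crop0.png

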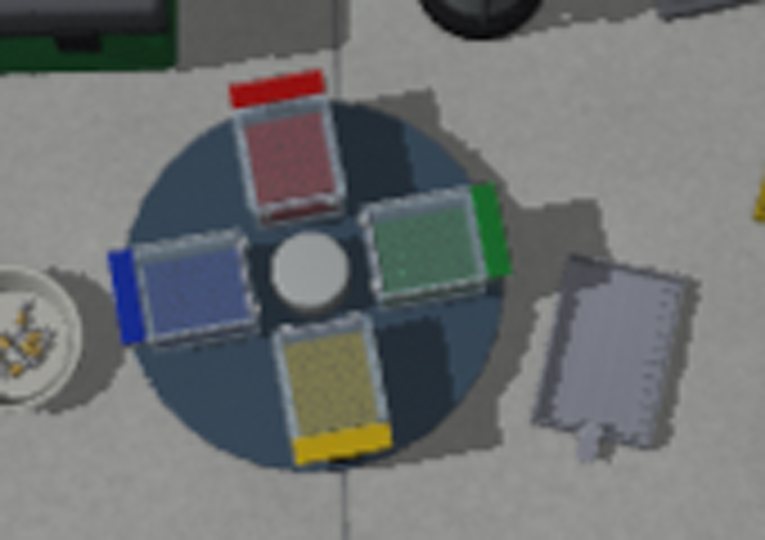

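The crop shows all four pads clearly, and the steel tray as a tilted rectangle with crop corners (570,262), (692,285), (660,445) and (537,420). The small tab below it is a spout or handle. I'll compute the target angle.

```bash
cat >> h.py <<'E'
def angle(P):
    ax=np.mean([v[2][:2] for v in P.values()],0) if len(P)==4 else np.array([.602,.0233])
    off=dict(red=0,blue=90,yellow=180,green=-90); a={}
    for k,v in P.items():
        d=v[2][:2]-ax; a[k]=(np.degrees(np.arctan2(d[1],d[0]))-off[k]+180)%360-180
    return ax,a
E
python3 - <<'E'
from h import *
im=cv2.cvtColor(cv2.imread("pics/top0.png"),cv2.COLOR_BGR2RGB)
print(angle(pads(im)))
H,S,V=cv2.split(cv2.cvtColor(im,cv2.COLOR_RGB2HSV))
m=((H>105)&(H<125)&(S>14)&(S<60)&(V>80)).astype(np.uint8);m[:,:297]=0;m[:,340:]=0;m[:160]=0;m[215:]=0
m=cv2.morphologyEx(m,cv2.MORPH_OPEN,np.ones((9,9)))
c=max(cv2.findContours(m,0,2)[0],key=cv2.contourArea);r=cv2.minAreaRect(c);print(r)
for p in list(cv2.boxPoints(r))+[r[0]]: print(cast("top",p,.014).round(4))
# hand corners
hc=[(180+x/4.5,110+y/4.5) for x,y in [(570,262),(692,285),(660,445),(537,420)]]
W=np.array([cast("top",p,.012)for p in hc]);print(W.round(3),W.mean(0).round(4))
t=W.mean(0)[:2]-[.602,.0233];print(np.degrees(np.arctan2(t[1],t[0])),np.hypot(*t))
t=cast("top",r[0],.012)[:2]-[.602,.0233];print(np.degrees(np.arctan2(t[1],t[0])),np.hypot(*t))
E
```

```text
(array([0.60228842, 0.02330759]), {'red': np.float64(9.563594764766634), 'yellow': np.float64(9.65296872080637), 'green': np.float64(10.758316241810121), 'blue': np.float64(9.980291254858884)})
((314.75732421875, 187.5278778076172), (26.7298583984375, 38.52396011352539), 11.88865852355957)
[ 0.4888 -0.1483  0.014 ]
[ 0.6255 -0.1815  0.014 ]
[ 0.6031 -0.2744  0.014 ]
[ 0.4671 -0.2399  0.014 ]
[ 0.5456 -0.211   0.014 ]
[[ 0.617 -0.185  0.012]
 [ 0.596 -0.281  0.012]
 [ 0.468 -0.25   0.012]
 [ 0.49  -0.154  0.012]] [ 0.543  -0.2177  0.012 ]
-103.7628043538679 0.2481243351586667
-103.4307527631785 0.24110682343615017
```

>>> step_arm(targets=[[[0, 2.8, 3.7, 0, 0, 0, 0], [0, 2.8, 3.7, 0, 0, 0, 0], [0, 2.8, 3.7, 0, 0, 0, 0], [0, 2.8, 3.7, 0, 0, 0, 0], [0, 2.8, 3.7, 0, 0, 0, 0], [0, 2.8, 3.7, 0, 0, 0, 0], [0, 2.8, 3.7, 0, 0, 0, 0], [0, 2.8, 3.7, 0, 0, 0, 0], [0, 2.8, 3.7, 0, 0, 0, 0], [0, 2.8, 3.7, 0, 0, 0, 0], [0, 2.8, 3.7, 0, 0, 0, 0], [0, 2.8, 3.7, 0, 0, 0, 0]]], squeeze=20)

```text
time_s: 1.3
ee_pos: [0.5147, -0.1009, 0.2032]
ee_rot: [-3.103, -0.493, 0.0]
wrist_force: [0.2, -0.7, -0.7]
finger_gap: -0.001
grip_force: 0.0
```

>>> step_arm(targets=[[[0, 2.8, 3.7, 0, 0, 0, 0], [0, 2.8, 3.7, 0, 0, 0, 0], [0, 2.8, 3.7, 0, 0, 0, 0], [0, 2.8, 3.7, 0, 0, 0, 0], [0, 2.8, 3.7, 0, 0, 0, 0], [0, 2.8, 3.7, 0, 0, 0, 0], [0, 0, 0, 0, 0, 0, 0], [0, 0, 0, 0, 0, 0, 0]]])

```text
time_s: 2.1
ee_pos: [0.6816, 0.1202, 0.2018]
ee_rot: [-3.102, -0.496, 0.004]
wrist_force: [0.4, -0.3, 0.2]
finger_gap: -0.0
grip_force: 0.0
```

```bash
python3 - <<'E'
from h import *
a=grab("top","t1");s=grab("side","s1")
cv2.imwrite("pics/c1.png",cv2.cvtColor(np.hstack([cv2.resize(a[90:250,170:340],(400,376)),cv2.resize(s[120:280,140:310],(400,376))]),cv2.COLOR_RGB2BGR))
print(project("side",np.array([.682,.12,.2])),telemetry.get_obs()["wrist_force"])
E
```

```text
[192.72511409 194.04945083] [-0.93693964 -0.31419972  0.04807637]
```

View pics/c1.png

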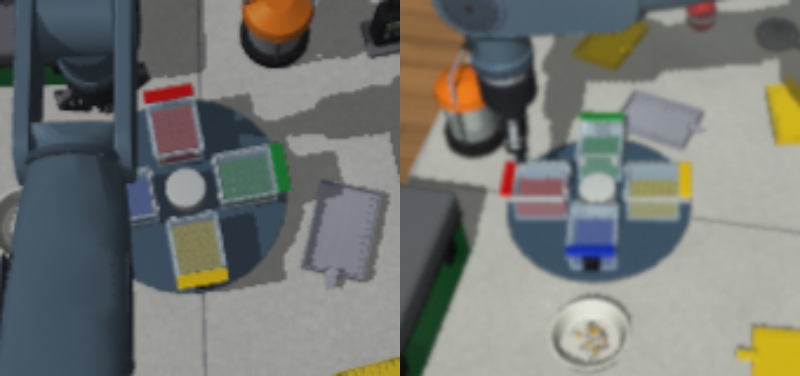

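The top view shows the arm above the red/blue gap with the bins unmoved. The side view shows the closed fingertip near the red bin's blue-facing side, at about (190,190), where I expected it. I'll lower it into the gap.

>>> step_arm(targets=[[[0, -0.8, -0.3, -3, 0, 0, 0], [0, -0.8, -0.2, -3, 0, 0, 0], [0, 0, 0, -3, 0, 0, 0], [0, 0, 0, -3, 0, 0, 0], [0, 0, 0, -2.5, 0, 0, 0], [0, 0, 0, 0, 0, 0, 0]]])

```text
time_s: 2.8
ee_pos: [0.6623, 0.1126, 0.0545]
ee_rot: [-3.102, -0.489, 0.012]
wrist_force: [-0.9, -0.6, -0.5]
finger_gap: 0.003
grip_force: 0.0
```

```bash
python3 - <<'E'
import numpy as np
# arc plan: tool at bin frame (98, 35+16) -> radius/phase; theta from 10 to -104
ax=np.array([.602,.0233]);off=np.array([.098,.051])
for th in [10,4,-4,-12,-20,-28,-36,-44,-52,-60,-68,-76,-84,-92,-98,-101,-104]:
    t=np.radians(th);R=np.array([[np.cos(t),-np.sin(t)],[np.sin(t),np.cos(t)]])
    p=ax+R@off
    print(th,p.round(3), "" if th==10 else ((p-q)*100).round(2)); q=p
E
```

```text
10 [0.69  0.091] 
4 [0.696 0.081] [ 0.65 -0.95]
-4 [0.703 0.067] [ 0.71 -1.37]
-12 [0.708 0.053] [ 0.51 -1.45]
-20 [0.712 0.038] [ 0.31 -1.51]
-28 [0.712 0.022] [ 0.09 -1.54]
-36 [0.711 0.007] [-0.12 -1.54]
-44 [ 0.708 -0.008] [-0.33 -1.5 ]
-52 [ 0.703 -0.023] [-0.54 -1.44]
-60 [ 0.695 -0.036] [-0.74 -1.35]
-68 [ 0.686 -0.048] [-0.92 -1.24]
-76 [ 0.675 -0.059] [-1.08 -1.1 ]
-84 [ 0.663 -0.069] [-1.22 -0.94]
-92 [ 0.65  -0.076] [-1.34 -0.76]
-98 [ 0.639 -0.081] [-1.07 -0.44]
-101 [ 0.633 -0.083] [-0.55 -0.18]
-104 [ 0.628 -0.084] [-0.56 -0.15]
```

>>> step_arm(targets=[[[0, 0.9, -0.5, 0, 0, 0, 0], [0, 0.9, -0.5, 0, 0, 0, 0], [0, 0.9, -0.5, 0, 0, 0, 0], [0, 0.3, -0.4, 0, 0, 0, 0], [0, 0.3, -0.4, 0, 0, 0, 0], [0, 0.3, -0.4, 0, 0, 0, 0], [0, 0.3, -0.4, 0, 0, 0, 0], [0, 0.3, -0.7, 0, 0, 0, 0], [0, 0.3, -0.7, 0, 0, 0, 0]]])

```text
time_s: 3.7
ee_pos: [0.7112, 0.0688, 0.0583]
ee_rot: [3.103, 0.493, -0.0]
wrist_force: [-0.0, 0.6, -0.6]
finger_gap: 0.004
grip_force: 0.3
```

>>> step_arm(targets=[[[0, 0.1, -0.7, 0, 0, 0, 0], [0, 0.1, -0.8, 0, 0, 0, 0], [0, 0.1, -0.8, 0, 0, 0, 0], [0, 0, -0.8, 0, 0, 0, 0], [0, 0, -0.8, 0, 0, 0, 0], [0, 0, -0.8, 0, 0, 0, 0], [0, -0.1, -0.8, 0, 0, 0, 0], [0, -0.1, -0.8, 0, 0, 0, 0], [0, -0.2, -0.8, 0, 0, 0, 0], [0, -0.2, -0.8, 0, 0, 0, 0]]])

```text
time_s: 4.7
ee_pos: [0.7077, -0.0104, 0.0582]
ee_rot: [-3.103, -0.492, 0.001]
wrist_force: [0.7, 0.7, 0.3]
finger_gap: 0.002
grip_force: 0.3
```

```bash
cat > look.py <<'E'
from h import *;import sys
P=pads(grab("side",sys.argv[1]),"side",(224,206),60)
for k,v in P.items(): print(k,v[0],v[1].round(),v[2].round(3))
print(angle({k:v for k,v in P.items()}))
E
python3 look.py s2
```

```text
red 20 [207. 172.] [ 0.696 -0.087  0.097]
yellow 86 [244. 221.] [0.505 0.125 0.097]
green 23 [254. 180.] [ 0.504 -0.074  0.097]
blue 65 [190. 214.] [0.702 0.127 0.097]
(array([0.60183574, 0.02263328]), {'red': np.float64(-49.28113763137094), 'yellow': np.float64(-46.477323120693654), 'green': np.float64(-45.30406898990009), 'blue': np.float64(-43.791685532321935)})
```

The joint angle is about -46°, close to the plan. I'll continue along the arc.

>>> step_arm(targets=[[[0, -0.3, -0.7, 0, 0, 0, 0], [0, -0.3, -0.7, 0, 0, 0, 0], [0, -0.4, -0.7, 0, 0, 0, 0], [0, -0.4, -0.7, 0, 0, 0, 0], [0, -0.5, -0.6, 0, 0, 0, 0], [0, -0.5, -0.6, 0, 0, 0, 0], [0, -0.5, -0.5, 0, 0, 0, 0], [0, -0.5, -0.5, 0, 0, 0, 0], [0, -0.6, -0.5, 0, 0, 0, 0], [0, -0.6, -0.4, 0, 0, 0, 0], [0, 0, 0, 0, 0, 0, 0]]])

```text
time_s: 5.85
ee_pos: [0.6611, -0.0694, 0.0583]
ee_rot: [-3.103, -0.491, 0.001]
wrist_force: [0.7, 0.7, -0.1]
finger_gap: 0.0
grip_force: 0.0
```

```bash
python3 look.py s3
```

```text
red 27 [229. 169.] [ 0.612 -0.118  0.097]
yellow 86 [216. 226.] [0.598 0.166 0.097]
green 30 [260. 200.] [0.464 0.021 0.097]
blue 33 [186. 192.] [0.745 0.031 0.097]
(array([0.60489483, 0.02481416]), {'red': np.float64(-87.24308433700445), 'yellow': np.float64(-87.38478265497511), 'green': np.float64(-88.26644616898614), 'blue': np.float64(-87.57646883859421)})
```

>>> step_arm(targets=[[[0, -0.6, -0.4, 0, 0, 0, 0], [0, -0.6, -0.3, 0, 0, 0, 0], [0, -0.6, -0.3, 0, 0, 0, 0], [0, -0.4, -0.1, 0, 0, 0, 0], [0, -0.3, -0.1, 0, 0, 0, 0], [0, 0, 0, 0, 0, 0, 0], [0, 0, 0, 0, 0, 0, 0]]])

```text
time_s: 6.6
ee_pos: [0.637, -0.0808, 0.0584]
ee_rot: [3.103, 0.492, 0.0]
wrist_force: [-0.0, 0.6, -0.2]
finger_gap: 0.001
grip_force: 0.0
```

```bash
python3 look.py s4; python3 - <<'E'
from h import *
P=pads(grab("top","t4"))
for k,v in P.items(): print(k,v[0],v[1].round(),v[2].round(3))
print(angle(P))
E
```

```text
red 29 [238. 171.] [ 0.577 -0.115  0.097]
yellow 86 [207. 225.] [0.629 0.164 0.097]
green 44 [259. 207.] [0.466 0.054 0.097]
blue 28 [189. 186.] [ 0.743 -0.002  0.097]
(array([0.60388061, 0.02518537]), {'red': np.float64(-100.8133257635), 'yellow': np.float64(-100.31771040610185), 'green': np.float64(-101.7303195080463), 'blue': np.float64(-101.10889524659748)})
red 17 [290. 180.] [ 0.559 -0.118  0.097]
yellow 87 [208. 162.] [0.628 0.161 0.097]
blue 46 [251. 129.] [0.743 0.012 0.097]
(array([0.602 , 0.0233]), {'red': np.float64(-106.9756056067952), 'yellow': np.float64(-100.55601341541964), 'blue': np.float64(-94.45689966249158)})
```

About -101°; I'll push roughly 2.5° more, back off, rise clear, and check.

>>> step_arm(targets=[[[0, -0.3, -0.1, 0, 0, 0, 0], [0, -0.2, 0, 0, 0, 0, 0], [0, 0, 0, 0, 0, 0, 0], [0, 0, 0, 0, 0, 0, 0], [0, 1.2, 0.2, 0, 0, 0, 0], [0, 1.2, 0.2, 0, 0, 0, 0], [0, 0, 0, 3, 0, 0, 0], [0, 0, 0, 4, 0, 0, 0], [0, 0, 0, 4, 0, 0, 0], [0, 0, 0, 4, 0, 0, 0], [0, 0, 0, 0, 0, 0, 0]]])

```text
time_s: 7.8
ee_pos: [0.6599, -0.0788, 0.2164]
ee_rot: [3.097, 0.492, 0.018]
wrist_force: [0.3, 0.4, 0.3]
finger_gap: -0.001
grip_force: 0.0
```

```bash
python3 look.py s5; python3 - <<'E'
from h import *
a=grab("top","t5");s=cv2.cvtColor(cv2.imread("pics/s5.png"),cv2.COLOR_BGR2RGB)
P=pads(a)
for k,v in P.items(): print(k,v[0],v[1].round(),v[2].round(3))
print(angle(P))
cv2.imwrite("pics/c5.png",cv2.cvtColor(np.hstack([cv2.resize(a[90:250,170:340],(400,376)),cv2.resize(s[120:280,140:310],(400,376))]),cv2.COLOR_RGB2BGR))
E
```

```text
red 29 [239. 171.] [ 0.573 -0.114  0.097]
yellow 86 [206. 224.] [0.634 0.163 0.097]
green 49 [258. 208.] [0.467 0.058 0.097]
blue 29 [190. 185.] [ 0.742 -0.008  0.097]
(array([0.60372591, 0.02496409]), {'red': np.float64(-102.55578228698829), 'yellow': np.float64(-102.22191606681511), 'green': np.float64(-103.70629657396603), 'blue': np.float64(-103.24557868136442)})
red 85 [289. 177.] [ 0.569 -0.114  0.097]
yellow 89 [208. 160.] [0.633 0.16  0.097]
blue 30 [262. 131.] [ 0.735 -0.025  0.097]
(array([0.602 , 0.0233]), {'red': np.float64(-103.61449187894823), 'yellow': np.float64(-102.63057661170919), 'blue': np.float64(-110.11880763615942)})
```

View pics/c5.png

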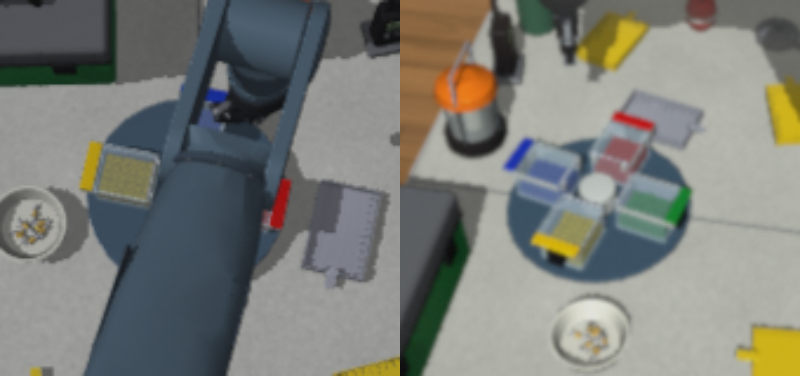

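The top view shows the red pad at (289,177), pointing at the tray. The side view agrees: red faces the tray and all four lids are shut. The angle is about -103° and the tray is at -103.7°, so the aim is good. I'll go above the pad.

>>> step_arm(targets=[[[0, -3, -1.2, 0, 0, 0, 0], [0, -3, -1.2, 0, 0, 0, 0], [0, -3, -1.2, 0, 0, 0, 0], [0, 0, 0, -3, 0, 0, 0], [0, 0, 0, -3, 0, 0, 0], [0, 0, 0, -3, 0, 0, 0], [0, 0, 0, -1.5, 0, 0, 0], [0, 0, 0, 0, 0, 0, 0], [0, 0, 0, 0, 0, 0, 0]]])

```text
time_s: 8.8
ee_pos: [0.5661, -0.1137, 0.1034]
ee_rot: [-3.102, -0.493, 0.001]
wrist_force: [-0.2, -0.3, 1.8]
finger_gap: 0.0
grip_force: 0.0
```

```bash
python3 - <<'E'
from h import *
o=telemetry.get_obs();print(o["ee_pos"].round(4),o["wrist_force"].round(1))
s=grab("side","s6");a=grab("top","t6")
print(project("side",o["ee_pos"]))
cv2.imwrite("pics/c6.png",cv2.cvtColor(np.hstack([cv2.resize(a[110:230,230:350],(380,380)),cv2.resize(s[130:230,190:290],(400,380))]),cv2.COLOR_RGB2BGR))
E
```

```text
[ 0.5661 -0.1137  0.1034] [-0.2 -0.3  1.8]
[240.35725747 170.1446455 ]
```

View pics/c6.png

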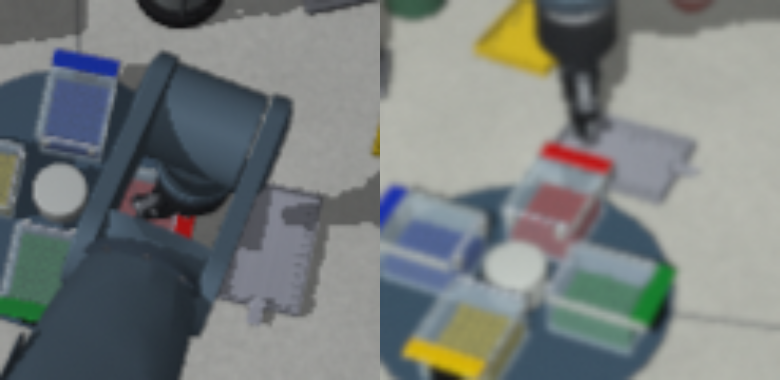

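The side view shows the tip just above the outer end of the red pad at about (242,168). In the top view a dark part at (277,175) hides the tip area, so I'll check the projections.

```bash
python3 - <<'E'
from h import *
print(project("top",np.array([.5661,-.1137,.1034])),project("top",np.array([.66,-.079,.2164])),project("side",np.array([.66,-.079,.2164])),project("side",np.array([.57,-.113,.097])))
a=cv2.imread("pics/t6.png")[140:210,255:325];s=cv2.imread("pics/s6.png")[130:200,205:275]
cv2.imwrite("pics/c7.png",np.hstack([cv2.resize(a,(400,400),interpolation=0),cv2.resize(s,(400,400),interpolation=0)]))
E
```

```text
[288.53222878 177.10892273] [278.52725696 141.04144239] [212.79931344 152.09197021] [239.41062565 171.30351469]
```

View pics/c7.png

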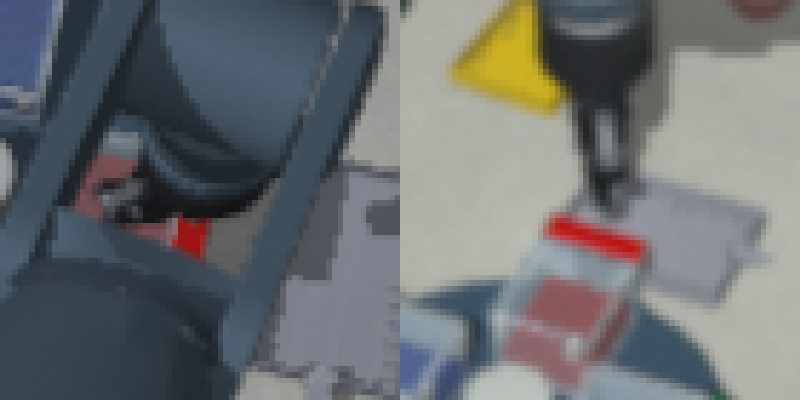

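```bash
python3 - <<'E'
from h import *
for n,u in(("s1",(189,193)),("s5",(211,152)),("s6",(241,170))):
    g=cv2.imread(f"pics/{n}.png",0);print(n)
    for r in range(u[1]-12,u[1]+4): print(r,*g[r,u[0]-8:u[0]+9])
E
```

```text
s1
181 29 52 80 89 80 92 125 140 129 96 62 43 73 134 166 177 179
182 56 93 119 106 79 86 126 145 136 103 66 43 66 123 162 176 180
183 104 136 152 132 90 67 86 98 94 73 46 36 58 112 158 174 178
184 148 164 167 150 112 77 63 59 53 41 29 34 67 121 160 174 176
185 167 173 175 167 144 123 106 84 56 36 31 46 85 130 162 174 175
186 174 175 176 174 168 160 148 120 78 45 35 50 86 126 158 169 169
187 177 177 176 171 164 157 150 132 90 51 38 48 78 120 146 154 148
188 177 176 172 159 139 130 126 122 90 61 55 61 87 128 141 139 133
189 176 176 169 139 108 94 94 101 96 95 101 104 118 142 152 153 150
190 176 176 167 132 92 71 71 92 118 135 145 147 148 152 153 155 155
191 177 176 162 127 89 67 71 99 137 153 161 164 160 157 156 156 156
192 176 173 152 117 81 70 71 107 149 156 160 162 158 155 153 154 155
193 177 170 145 108 78 66 72 112 153 152 152 155 153 153 152 152 153
194 178 169 135 98 72 66 75 112 149 145 143 146 149 150 151 152 152
195 176 166 132 92 68 66 81 113 141 134 131 133 136 141 141 141 142
196 173 160 126 87 68 68 87 115 130 122 116 115 116 120 122 122 122
s5
140 173 173 172 166 141 93 
[... 1430 characters left out ...]
6 79 50 40 62 97 96 88 86 91 103 128 140
164 176 162 135 114 111 90 61 44 61 94 96 94 105 114 121 137 143
165 168 145 118 115 121 105 76 57 62 88 91 100 125 140 143 146 147
166 148 125 117 129 137 125 106 85 75 84 89 105 132 147 148 149 149
167 119 109 121 140 146 146 135 112 96 93 99 115 137 147 149 149 148
168 89 91 112 128 136 139 136 125 116 116 122 136 146 149 149 149 149
169 69 73 86 97 105 114 119 123 127 132 140 146 149 149 150 149 149
170 80 75 73 71 75 85 89 97 103 117 130 136 141 145 148 149 149
171 105 96 89 81 75 73 71 72 76 86 96 106 118 129 136 143 147
172 129 122 115 106 97 90 84 77 72 72 71 77 86 97 110 130 143
173 149 144 132 122 118 115 111 101 89 84 80 73 72 80 97 115 136
```

The visible tip lines up with the pad sideways, but its height reads ambiguously. I'll descend in small steps and watch the force.

>>> step_arm(targets=[[[0, 0.2, 0, -0.2, 0, 0, 0], [0, 0, 0, -0.2, 0, 0, 0], [0, 0, 0, 0, 0, 0, 0], [0, 0, 0, 0, 0, 0, 0]]])

```text
time_s: 9.3
ee_pos: [0.5681, -0.1137, 0.0995]
ee_rot: [3.103, 0.493, 0.0]
wrist_force: [0.1, 0.2, 0.9]
finger_gap: 0.001
grip_force: 0.0
```

>>> step_arm(targets=[[[0, 0, 0, -0.2, 0, 0, 0], [0, 0, 0, 0, 0, 0, 0], [0, 0, 0, 0, 0, 0, 0]]])

```text
time_s: 9.6
ee_pos: [0.5679, -0.1137, 0.0973]
ee_rot: [-3.103, -0.492, 0.0]
wrist_force: [-0.1, -0.6, -0.5]
finger_gap: 0.0
grip_force: 0.0
```

>>> step_arm(targets=[[[0, 0, 0, -0.2, 0, 0, 0], [0, 0, 0, 0, 0, 0, 0], [0, 0, 0, 0, 0, 0, 0]]])

```text
time_s: 9.9
ee_pos: [0.568, -0.1137, 0.0952]
ee_rot: [-3.103, -0.492, 0.0]
wrist_force: [-0.6, -0.3, 1.1]
finger_gap: -0.0
grip_force: 0.0
```

```bash
python3 - <<'E'
from h import *
o=telemetry.get_obs();print(o["wrist_force"].round(2),o["ft_torque"].round(2))
s=grab("side","s8");g=cv2.cvtColor(s,cv2.COLOR_RGB2GRAY)
for r in range(158,175): print(r,*g[r,232:250])
print(project("side",o["ee_pos"]))
E
```

```text
[-0.61 -0.33  1.13] [ 0.02 -0.02  0.01]
158 177 177 172 150 102 68 74 96 120 121 93 76 87 98 117 153 169 173
159 177 176 175 163 117 77 73 94 118 117 89 68 77 91 114 148 167 171
160 176 177 176 165 124 80 73 99 122 119 90 64 71 86 111 138 154 162
161 178 177 177 167 129 79 56 69 86 84 65 54 71 87 110 131 142 147
162 179 178 176 167 130 80 45 40 47 48 49 59 75 84 101 126 138 139
163 179 178 174 156 122 87 56 38 37 50 68 77 82 83 98 128 140 141
164 181 177 164 135 112 103 77 48 42 60 89 92 90 89 104 131 145 146
165 176 169 146 118 110 115 86 51 42 63 94 96 94 106 121 139 146 148
166 161 149 126 114 123 126 95 58 48 66 93 97 102 126 140 147 149 149
167 128 120 108 121 137 134 109 83 74 78 93 95 106 133 146 148 149 148
168 94 90 91 112 128 131 120 109 98 92 96 101 116 139 148 150 149 148
169 75 71 73 86 97 104 110 108 99 96 103 116 133 145 149 150 149 149
170 88 80 75 73 71 77 84 87 85 89 105 122 133 140 146 147 149 148
171 118 107 98 89 82 77 72 71 72 75 87 96 105 118 128 136 143 148
172 139 128 125 114 106 97 91 85 80 73 72 69 76 87 96 110 129 143
173 155 150 143 132 122 118 116 111 101 90 85 78 75 74 79 96 116 136
174 163 160 158 145 136 131 133 127 117 107 105 100 96 93 92 101 110 133
[239.96364877 171.5491173 ]
```

The force is still about zero. The picture puts the visible tip some 15–20 mm above the reported TCP, with no sideways error, so I'll keep descending gently under force watch.

>>> step_arm(targets=[[[0, 0, 0, -0.2, 0, 0, 0], [0, 0, 0, -0.1, 0, 0, 0], [0, 0, 0, 0, 0, 0, 0]]])

```text
time_s: 10.25
ee_pos: [0.5679, -0.1137, 0.0921]
ee_rot: [-3.103, -0.492, 0.001]
wrist_force: [0.9, 0.3, -0.3]
finger_gap: -0.003
grip_force: 0.0
```

>>> step_arm(targets=[[[0, 0, 0, -0.2, 0, 0, 0], [0, 0, 0, -0.1, 0, 0, 0], [0, 0, 0, 0, 0, 0, 0]]])

```text
time_s: 10.55
ee_pos: [0.5679, -0.1137, 0.0891]
ee_rot: [-3.102, -0.492, 0.001]
wrist_force: [-0.4, 0.3, -0.4]
finger_gap: -0.004
grip_force: 0.0
```

>>> step_arm(targets=[[[0, 0, 0, -0.2, 0, 0, 0], [0, 0, 0, 0, 0, 0, 0], [0, 0, 0, 0, 0, 0, 0]]])

```text
time_s: 10.85
ee_pos: [0.568, -0.1137, 0.0873]
ee_rot: [-3.103, -0.492, 0.0]
wrist_force: [0.1, -0.1, -0.4]
finger_gap: -0.001
grip_force: 0.0
```

```bash
python3 - <<'E'
from h import *
s=grab("side","s9");a=grab("top","t9")
print(telemetry.get_obs()["wrist_force"].round(2))
cv2.imwrite("pics/c9.png",cv2.cvtColor(np.hstack([cv2.resize(a[150:200,265:315],(400,400),interpolation=2),cv2.resize(s[145:195,215:265],(400,400),interpolation=2)]),cv2.COLOR_RGB2BGR))
E
```

```text
[ 0.72  0.05 -1.07]
```

View pics/c9.png

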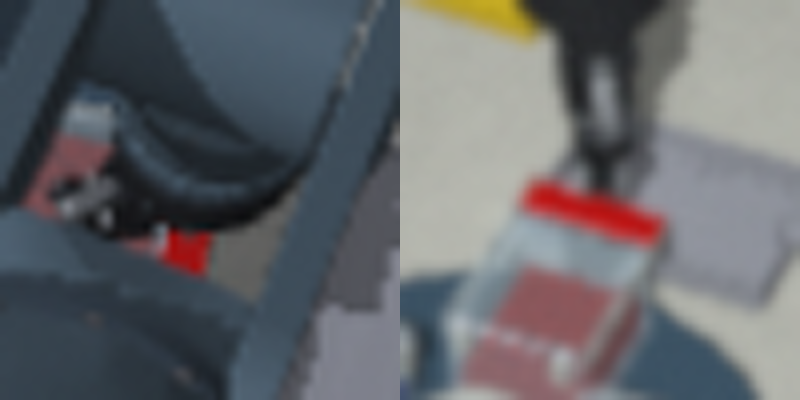

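The side view has the tip ending at the pad's back edge, which fits a tip still about 10 mm above the pad centre. The push contacts at two headings both gave about 18 mm half-width, which rules out a sideways error. I'll keep lowering in small steps.

>>> step_arm(targets=[[[0, 0, 0, -0.2, 0, 0, 0], [0, 0, 0, -0.2, 0, 0, 0], [0, 0, 0, 0, 0, 0, 0], [0, 0, 0, 0, 0, 0, 0]]])

```text
time_s: 11.35
ee_pos: [0.568, -0.1137, 0.0832]
ee_rot: [-3.103, -0.492, 0.0]
wrist_force: [-0.7, 0.4, -0.4]
finger_gap: -0.0
grip_force: 0.0
```

>>> step_arm(targets=[[[0, 0, 0, -0.2, 0, 0, 0], [0, 0, 0, 0, 0, 0, 0], [0, 0, 0, 0, 0, 0, 0]]])

```text
time_s: 11.65
ee_pos: [0.568, -0.1137, 0.0813]
ee_rot: [-3.103, -0.492, 0.0]
wrist_force: [0.8, 0.2, 0.5]
finger_gap: -0.004
grip_force: 0.0
```

>>> step_arm(targets=[[[0, 0, 0, -0.2, 0, 0, 0], [0, 0, 0, 0, 0, 0, 0], [0, 0, 0, 0, 0, 0, 0]]])

```text
time_s: 11.95
ee_pos: [0.568, -0.1137, 0.0793]
ee_rot: [-3.103, -0.492, 0.0]
wrist_force: [-0.9, 0.4, -0.1]
finger_gap: 0.001
grip_force: 0.0
```

```bash
python3 - <<'E'
from h import *
s=grab("side","s10");g=cv2.cvtColor(s,cv2.COLOR_RGB2GRAY)
o=telemetry.get_obs();print(o["wrist_force"].round(2),o["ee_pos"])
for r in range(160,178): print(r,*[f"{x:3d}" for x in g[r,230:250]],"|",*[f"{int(x):4d}" for x in s[r,234:248,0].astype(int)-s[r,234:248,1]])
E
```

```text
[ 0.09  0.73 -0.77] [ 0.56802303 -0.1137438   0.07935849]
160 179 178 177 177 167 127  78  52  64 100 129 126  94  70  74  84 100 129 152 161 |   -2   -3   -2   -3   -2   -3   -3   -4   -4   -2   -3   -2   -2   -2
161 178 177 178 178 171 145 102  71  68  95 121 123 100  78  78  84  99 125 140 146 |   -3   -2   -2   -2   -2   -4   -5   -4   -3   -3   -2   -2   -3   -3
162 178 179 179 178 175 160 118  78  67  89 115 120 100  76  73  88 108 130 138 139 |   -2   -2   -1   -1   -4   -3   -5   -4   -4   -3   -3   -3   -4   -3
163 179 179 179 179 173 153 109  67  58  85 116 124 102  76  75  99 126 140 144 143 |   -2   -2   -2   -3   -3   -3   -4   -4   -4   -5   -3   -3   -3   -3
164 180 180 180 176 162 132  91  56  44  60  81  85  71  59  77 103 124 140 146 145 |   -2   -3   -2   -2   -3   -2   -4   -3   -2   -3   -2   -3   -2   -3
165 181 179 177 167 145 116  88  62  40  37  42  45  49  56  76  92 109 134 147 147 |   -2   -2   -2   -1   -2   -1   -3   -1   -2   -3   -1   -2   -3   -2
166 177 168 161 149 125 112 104  86  57  38  35  49  70  76  82  88 104 132 146 148 |    5    4   -1   -2 
[... 1065 characters left out ...]
 137 |    0   10   24   47   73   93  114  135  151  157  156  157  140   84
174 167 164 163 161 157 145 136 130 132 127 115 108 104 101  96  93  92 101 109 134 |  -14  -13  -10   -1    9   21   48   81  101  109  117  129  114   56
175 164 164 166 165 162 152 144 141 139 136 126 121 120 122 122 119 110 102 106 131 |  -14  -15  -15  -14  -13  -11   -1   12   22   32   49   70   61   26
176 159 164 166 167 165 156 146 142 140 140 138 137 138 143 144 137 119 104 107 132 |  -14  -14  -13  -14  -15  -14  -14  -13  -11   -8   -1    9   10    3
177 148 152 159 163 163 156 146 141 140 141 141 143 147 156 158 145 120 110 117 132 |  -12  -13  -14  -13  -13  -14  -14  -15  -15  -15  -13   -9   -5   -3
```

The tip now overlaps the pad's back edge in front of it, so it is above the pad and close.

>>> step_arm(targets=[[[0, 0, 0, -0.2, 0, 0, 0], [0, 0, 0, 0, 0, 0, 0], [0, 0, 0, 0, 0, 0, 0]]])

```text
time_s: 12.3
ee_pos: [0.568, -0.1137, 0.0773]
ee_rot: [-3.103, -0.492, 0.0]
wrist_force: [-0.5, 0.1, -0.6]
finger_gap: -0.004
grip_force: 0.0
```

>>> step_arm(targets=[[[0, 0, 0, -0.2, 0, 0, 0], [0, 0, 0, 0, 0, 0, 0], [0, 0, 0, 0, 0, 0, 0]]])

```text
time_s: 12.6
ee_pos: [0.568, -0.1137, 0.0753]
ee_rot: [-3.103, -0.492, 0.0]
wrist_force: [0.7, 0.1, -0.3]
finger_gap: 0.004
grip_force: 0.0
```

>>> step_arm(targets=[[[0, 0, 0, -0.2, 0, 0, 0], [0, 0, 0, 0, 0, 0, 0], [0, 0, 0, 0, 0, 0, 0]]])

```text
time_s: 12.9
ee_pos: [0.568, -0.1137, 0.0733]
ee_rot: [-3.103, -0.492, 0.0]
wrist_force: [0.5, 0.1, 0.4]
finger_gap: 0.001
grip_force: 0.0
```

```bash
python3 - <<'E'
from h import *
s=grab("side","s11");a=grab("top","t11")
print(telemetry.get_obs()["wrist_force"].round(2))
cv2.imwrite("pics/c11.png",cv2.cvtColor(np.hstack([cv2.resize(a[150:200,265:315],(300,400),interpolation=2),cv2.resize(s[145:195,205:265],(480,400),interpolation=2)]),cv2.COLOR_RGB2BGR))
E
```

```text
[ 0.16 -0.3  -0.04]
```

View pics/c11.png

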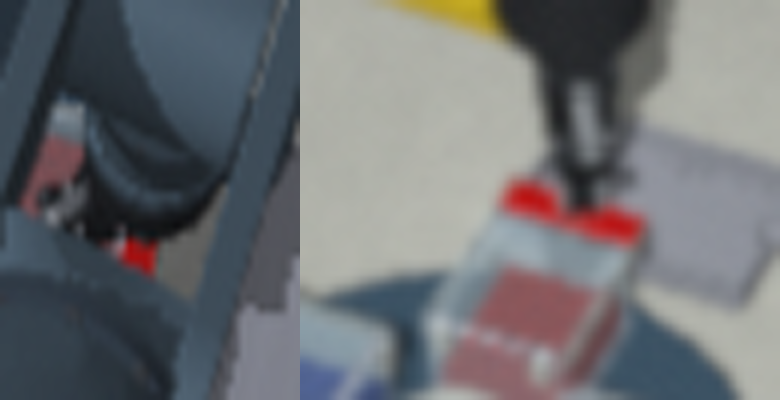

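The side view now shows the tip over the red pad, centred across it at about (240.6,171). Contact should be imminent.

>>> step_arm(targets=[[[0, 0, 0, -0.2, 0, 0, 0], [0, 0, 0, 0, 0, 0, 0], [0, 0, 0, 0, 0, 0, 0]]])

```text
time_s: 13.3
ee_pos: [0.568, -0.1137, 0.0713]
ee_rot: [-3.103, -0.492, 0.0]
wrist_force: [-0.3, 0.3, -0.5]
finger_gap: 0.003
grip_force: 0.0
```

>>> step_arm(targets=[[[0, 0, 0, -0.2, 0, 0, 0], [0, 0, 0, 0, 0, 0, 0], [0, 0, 0, 0, 0, 0, 0]]])

```text
time_s: 13.6
ee_pos: [0.5681, -0.1138, 0.0695]
ee_rot: [3.103, 0.493, 0.0]
wrist_force: [-0.8, 0.1, 0.8]
finger_gap: 0.001
grip_force: 0.5
```

>>> step_arm(targets=[[[0, 0, 0, -0.1, 0, 0, 0], [0, 0, 0, 0, 0, 0, 0], [0, 0, 0, 0, 0, 0, 0]]])

```text
time_s: 13.9
ee_pos: [0.5681, -0.1138, 0.0684]
ee_rot: [3.103, 0.492, 0.0]
wrist_force: [-0.3, -0.1, 1.0]
finger_gap: 0.002
grip_force: 0.6
```

>>> step_arm(targets=[[[0, 0, 0, -0.1, 0, 0, 0], [0, 0, 0, 0, 0, 0, 0], [0, 0, 0, 0, 0, 0, 0]]])

```text
time_s: 14.2
ee_pos: [0.5681, -0.1138, 0.0675]
ee_rot: [3.103, 0.492, 0.0]
wrist_force: [-0.9, -1.0, 2.6]
finger_gap: 0.003
grip_force: 0.9
```

Contact: the force is rising. I'll press a little further.

>>> step_arm(targets=[[[0, 0, 0, -0.1, 0, 0, 0], [0, 0, 0, 0, 0, 0, 0], [0, 0, 0, 0, 0, 0, 0]]])

```text
time_s: 14.5
ee_pos: [0.5682, -0.1139, 0.0665]
ee_rot: [3.102, 0.492, 0.001]
wrist_force: [0.6, -0.3, 3.2]
finger_gap: -0.001
grip_force: 1.6
```

>>> step_arm(targets=[[[0, 0, 0, -0.1, 0, 0, 0], [0, 0, 0, 0, 0, 0, 0], [0, 0, 0, 0, 0, 0, 0]]])

```text
time_s: 14.8
ee_pos: [0.5685, -0.1139, 0.0658]
ee_rot: [3.102, 0.492, 0.001]
wrist_force: [-0.0, -1.0, 4.4]
finger_gap: -0.001
grip_force: 2.4
```

>>> step_arm(targets=[[[0, 0, 0, -0.1, 0, 0, 0], [0, 0, 0, 0, 0, 0, 0], [0, 0, 0, 0, 0, 0, 0]]])

```text
time_s: 15.1
ee_pos: [0.5688, -0.114, 0.0653]
ee_rot: [3.102, 0.492, 0.002]
wrist_force: [-0.2, -0.1, 7.7]
finger_gap: -0.001
grip_force: 3.9
```

>>> step_arm(targets=[[[0, 0, 0, 1, 0, 0, 0], [0, 0, 0, 3, 0, 0, 0], [0, 0, 0, 4, 0, 0, 0], [0, 0, 0, 4, 0, 0, 0], [0, 0, 0, 4, 0, 0, 0], [0, 0, 0, 0, 0, 0, 0]]])

```text
time_s: 15.7
ee_pos: [0.5711, -0.1148, 0.2313]
ee_rot: [3.097, 0.492, 0.014]
wrist_force: [0.5, -0.4, 0.2]
finger_gap: -0.002
grip_force: 0.0
```

```bash
python3 - <<'E'
from h import *
s=grab("side","s12");a=grab("top","t12")
cv2.imwrite("pics/c12.png",cv2.cvtColor(np.hstack([cv2.resize(a[90:250,170:340],(400,376)),cv2.resize(s[120:280,140:310],(400,376))]),cv2.COLOR_RGB2BGR))
P=pads(s,"side",(224,206),60);print({k:(v[0],v[1].round(1)) for k,v in P.items()},angle(P))
E
```

```text
{'red': (np.int32(47), array([237.1, 165.1])), 'yellow': (np.int32(86), array([206.4, 224.3])), 'green': (np.int32(48), array([258.1, 207.8])), 'blue': (np.int32(28), array([190.2, 185.2]))} (array([0.60695266, 0.01703668]), {'red': np.float64(-97.24591973644463), 'yellow': np.float64(-100.14969895287598), 'green': np.float64(-106.55359528313488), 'blue': np.float64(-100.33951568018567)})
```

View pics/c12.png

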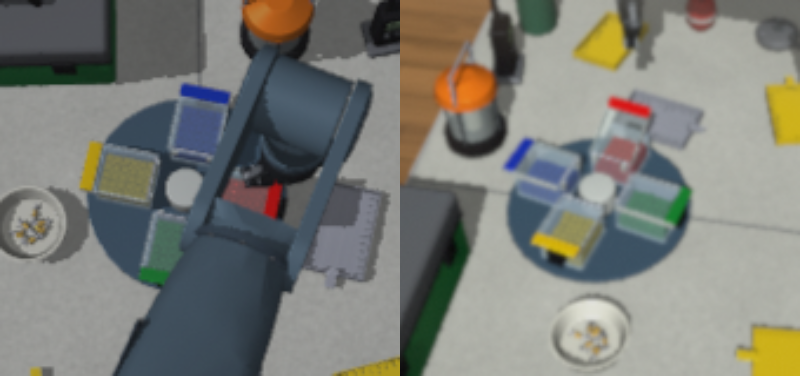

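The red lid stands ajar: its pad rose from row 171 to row 165 in the side view. The other three pads are where they were and shut, and the arm is clear. Handing in.

```bash
python3 -c "
from bench import ticket
print(ticket.hand_in())"
```

```text
the job is handed in; nothing more can be done
None
```

The job is handed in: the red bin points at the steel tray to within about 1° by my measurement, its lid stands ajar, the other three lids are shut, and it finished at about 16 s of the 58 s allowed; no verdict came back.

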